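# Clip the rotator wheel onto its axle

## Robot

A 6-joint arm with a two-finger parallel gripper is mounted at the origin on a cart in front of the work surface, level with it; the furniture and walls round the work are solid. World frame = base frame: x ahead of the robot, y to its left, z up, the work surface at z = 0. Lengths are in m, angles in rad, forces in N, time in s.
With the tool pointing down it reaches from about 0.25 to 0.775 m from the base axis. Payload 4 kg.
Tool frame: the origin (TCP) lies at the centre of the arm's flange, where the gripper is bolted on; the fingertips stand 199 mm ahead of it and the grasp point (between the pads) lies 180 mm ahead of it (robot.tcp_to_tips is the z of the fingertips in the tool frame, in m); z points along the fingers, y is the line along which they close (so a half turn about z gives the same grasp; the last joint's range is limited). The gripper opens to 94 mm and grips with 3 to 60 N. Pads are 16 mm wide; open, the fingers measure 119 mm over their backs; the gripper's body (75 mm by 177 mm) begins 78 mm behind the grasp point.
Start: joints at [1.139, 0.087, 1.371, -0, 1.684, -0.103], TCP at [0.178, 0.521, 0.405] pointing down, gripper open.
Joint ranges: [-3.1, 3.1], [-0.76, 2.03], [0.27, 2.55], [-1.08, 4.22], [0.17, 2.65], [-2.57, 2.57]. Speed limits (rad/s): [2.79, 2.79, 3.14, 3.14, 3.14, 3.14].

## Interface

Orientations are given as [roll, pitch, yaw] about the fixed x, y, z axes, in that order (R = Rz(yaw) Ry(pitch) Rx(roll)).
In Python, from bench import robot gives the robot as it stands.
- The arm moves only by the tool play_rows, never from a script. Its arguments are lists of equal length, an entry for each row: "translation": the shift along the tool's x, y, z scaled (see below), a list of three; "twist": the turn, a rotation vector about the tool's x, y, z scaled (see below), a list of three; "gripper": the opening, from -1 (shut) to 1 (fully open). A call has 1 to 8 rows; each row shifts and turns the commanded pose from where the row before left it, along the tool's axes as they then stand; what a row does not reach is not made up. The controller multiplies each number of a shift by 0.04 m and each number of a turn by 0.1 rad. A row lasts 1/10 s, in which the tool goes at most 50 mm and 8.59 degrees, less where a joint would pass 70% of its speed; a pose out of reach is approached as far as the arm can. A call with a number of a shift or a turn outside -1 to 1 is refused whole. A call with a gripper value outside its range is refused whole. The fingers move at their own pace and stop on an object; the grip force is fixed at half the most. Time passes only in rows, so rows that do not move let the fingers close. It gives the time, the measured TCP pose, the force, the opening and the grip force at its end, in the units of the state.
- robot.get_obs(): the state, without advancing time (a new reading comes with each control period).
- robot.snapshot(name): name is "scene" or "top" or "wrist"; returns the picture (384x512x3 uint8, red, green, blue); there is no depth.
- robot.camera_model(name): a dict with "camera_matrix" (3x3 intrinsics, pixels), "k1" (the pictures are not rectified: a ray, as slopes to the right and down, at radius r is drawn at 1 + k1 r^2 times it, then the intrinsics apply), "rvec" (rotation vector, rad) and "tvec" (3), from world to camera coordinates, as OpenCV has them. Camera axes: x right, y down, z forward; pixel columns grow to the right and rows downward; lengths in m; the calibration is good to about 2 mm. A picture is of the moment at which its call begins: read the wrist's pose just before it. camera_model takes no time and is no camera call; for the wrist camera it gives the pose at the moment of the call.
- robot.close_job(): hands the job in; it is judged then, once.
Trained networks look in the newest picture that a camera, given by its name, has taken for a name from the list of things; names that differ only in an ending like _2 or _b are one class to them, and where a whole thing is asked for, a point or a joint stands for the part that bears it (a point fixed in the world has none). Each returns a list of dicts, best first, with "score" (0 to 1); they miss things now and then, are a little off and sometimes report something else, mostly with a low value. They report only what shows in the picture. A call takes as long as a camera call.
- robot.recognise(name, camera): "centre" ([x, y, z] in m, in world coordinates, good to about 4 mm: the middle of the surface that is visible of it).
- robot.spot_point(name, camera): "centre" ([x, y, z] in m, in world coordinates, good to about 4 mm: a listed point, or the origin of a listed thing).
The state is a dict: "time": time; "joint_positions": joint angles; "qvel": joint speeds; "joint_torque": joint torques, N m; "tool_pos": TCP position; "ee_rot": TCP orientation; "wrist_force": force on the tool from outside, world axes, zero at the start; "wrist_torque": the same for the moment, N m; "width": finger opening in m; "finger_force": force on a finger pad.
Only numpy, scipy, OpenCV 4.12 (cv2) and the standard library are available. Lean on these libraries where they do the work, as an engineer would, in place of code of your own. Each camera call takes 0.05 s, during which the arm holds its last target. There are 200 camera calls.

## Task

The wheel of the small bench rotator still needs its axle clip. Take the larger of the two steel R-clips from the drilled stand, push its straight leg down through the hole drilled across the end of the axle until the bow springs over the axle and the clip sits fully home, and let go. Leave the smaller clip in the stand.

Things in the scene. Friction and masses are not known exactly. Their poses are not given: they have to be found in the camera images.
- clip: Larger R-clip of 8 mm steel wire, 111 mm tall, 0.1 kg, leg down in the stand. Origin: centre of the coil on top (34 mm across, 16 mm thick along y), the place to grip, jaws closing along y. z up, y across the clip's flat (along the stand), bow on the -x side. Straight leg along -z, narrowed tip 94 mm below the origin; bow reaches 29 mm out to -x and 89 mm down, springy below its top 40 mm.
- small_clip: Smaller R-clip, same wire but 79 mm tall; origin: centre of its 25 mm coil; same axes. It stays in the stand: a fixed aluminium bar 36 x 160 mm, 45 mm high, with two 9 mm holes 100 mm apart along it, one clip in each, either way round. The legs stand 35 mm deep: lift straight up 40 mm to clear.
- axle_hole (a point): Centre of the vertical hole (11 mm, 12 along y; countersunk on top to 23 x 28 mm) through the rotator's level steel axle (32 mm thick, 90 mm above the bench). y along the axle: its end is 24 mm off at +y; to -y come a sleeve 42 mm thick (from 16 mm), a wheel 96 mm across (from 78 mm), a motor housing 136 mm high (from 104 mm). Fixed. The clip goes in with its y along the axle, bow on either side.
- bow_waist (a point): Narrowest point of the large clip's bow: at rest 69 mm below the clip's origin, 15.5 mm to -x. Pushed down, the bow touches the axle with the coil's centre about 85 mm above the axle's axis and springs shut under it at about 69 mm (up to about 10 N). Home: coil's centre about 55 mm above the axis, stiff top of the bow resting on the axle, waist about 14 mm below the axis.

How it is judged:
At the end, for the whole second after the job is handed in: The larger clip sits home: waist of the bow at least 6 mm below the axle's axis, coil centre 45 to 63 mm above it and within 15 mm of the hole sideways, upright within 15 degrees, its flat across the axle within 20 degrees, at rest. The smaller clip is still in its hole (z of bow_waist in the frame of axle_hole below -0.006 m and z of clip in the frame of axle_hole between 0.045 and 0.063 m and horizontal distance between clip and axle_hole below 0.015 m and angle between the y axis of clip and the y axis of axle_hole, either way round below 0.35 rad and angle between clip's own z axis and vertical below 0.26 rad and linear speed of clip below 0.02 m/s); the robot touches nothing.
It fails at once if the smaller clip is taken out of its hole or pushed over (distance of small_clip from where it was at the start of the episode above 0.02 m or angle between small_clip's own z axis and vertical above 0.4 rad).
It also fails if it takes over 32 s, if anything falls off the work surface, if the arm or the gripper's body presses on something with over 40 N, if the wrist force passes 120 N, or if a joint passes its speed limit or range.

## Working session

There is one attempt and no reset: what is moved stays moved. The work goes in short steps, Python scripts to look and compute and a tool call to move; the robot and the scene stay as the last step left them, time stands still between calls to the robot, and variables do not carry over. Pictures are saved under pics/ and viewed, at most 10 in all, crops included, and the job is handed in when it is done.

Besides the shell and the picture viewer there is one more tool, called after ">>>" as name(argument=value, ...) on one line, values as JSON. play_rows: Moves the arm, as the interface text tells. Its arguments: {"type":"object","properties":{"translation":{"type":"array","items":{"type":"array","items":{"type":"number","minimum":-1,"maximum":1}}},"twist":{"type":"array","items":{"type":"array","items":{"type":"number","minimum":-1,"maximum":1}}},"gripper":{"type":"array","items":{"type":"number"}}},"required":["translation","twist","gripper"]}

```bash
mkdir -p pics; ls; cat > h.py <<'E'
import numpy as np,cv2
from bench import robot
def snap(c,f):
    im=robot.snapshot(c); cv2.imwrite('pics/'+f,im[:,:,::-1]); return im
def px(c,P):
    m=robot.camera_model(c)
    R=cv2.Rodrigues(np.array(m['rvec'],float))[0]; q=R@np.array(P,float)+np.array(m['tvec'],float).ravel()
    s=q[:2]/q[2]; s=s*(1+m['k1']*(s@s)); K=np.array(m['camera_matrix'])
    return (K@np.r_[s,1])[:2].round(1)
def ray(c,u,v,z):
    m=robot.camera_model(c);K=np.array(m['camera_matrix']);R=cv2.Rodrigues(np.array(m['rvec'],float))[0]
    t=np.array(m['tvec'],float).ravel()
    d=np.linalg.solve(K,[u,v,1.])[:2];s=d.copy()
    for _ in range(20): s=d/(1+m['k1']*(s@s))
    o=-R.T@t; r=R.T@np.r_[s,1]; return (o+r*(z-o[2])/r[2]).round(4)
E
python3 - <<'E'
from h import *
o=robot.get_obs();print(o['time'],o['tool_pos'],o['ee_rot'],o['width'])
a=snap('scene','s0.png');b=snap('top','t0.png')
cv2.imwrite('pics/both0.png',cv2.resize(np.vstack([a,b]),(400*2,600*2))[:,:,::-1]) if 0 else None
for c in('scene','top'):
  for n in('clip','small_clip','axle_hole','bow_waist'):
    for f in('spot_point','recognise'):
      try:
        for d in getattr(robot,f)(n,c)[:3]: print(c,n,f,np.round(d['centre'],4),round(d['score'],2),px(c,d['centre']))
      except Exception as e: print(c,n,f,e)
print(robot.get_obs()['time'])
E
```

```text
pics
0.0 [0.17755766 0.52044511 0.40352513] [-3.13945326e+00 -1.80935959e-04  2.81282501e+00] 0.09399301608056596
scene clip spot_point [0.5212 0.2597 0.1045] 0.76 [188.6 152.8]
scene clip recognise [0.5089 0.2564 0.0826] 0.93 [186. 165.]
scene small_clip spot_point [0.4958 0.1554 0.0733] 0.78 [217.3 186.2]
scene small_clip recognise [0.4883 0.1526 0.0645] 0.55 [215.8 192.1]
scene axle_hole spot_point [ 0.5077 -0.0985  0.0922] 0.59 [336.7 220.5]
scene axle_hole recognise [ 0.4963 -0.2309  0.0996] 0.76 [412.7 250.6]
scene bow_waist spot_point [0.5037 0.2518 0.0317] 0.43 [187.3 188.7]
scene bow_waist recognise [0.5005 0.2518 0.039 ] 0.52 [185.9 186.2]
top clip spot_point [0.5216 0.2566 0.1078] 0.65 [186.4 204.1]
top clip recognise [0.5182 0.2518 0.1151] 0.45 [188.  205.3]
top small_clip spot_point [0.4941 0.1549 0.0767] 0.45 [231.9 215.8]
top axle_hole spot_point [ 0.5112 -0.0993  0.0901] 0.82 [340.8 205.6]
top axle_hole recognise [ 0.5339 -0.2053  0.1343] 0.76 [391.3 192.9]
top bow_waist spot_point [0.5053 0.2573 0.0345] 0.4 [191. 213.]
0.9
```

View pics/s0.png

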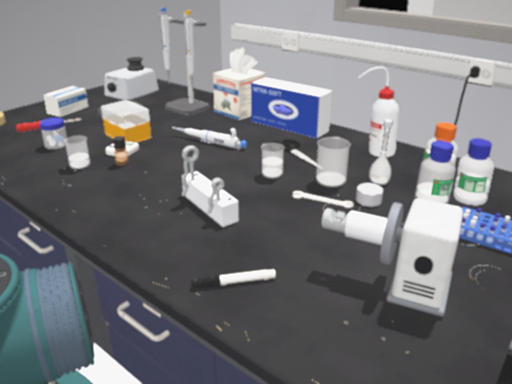

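View pics/t0.png

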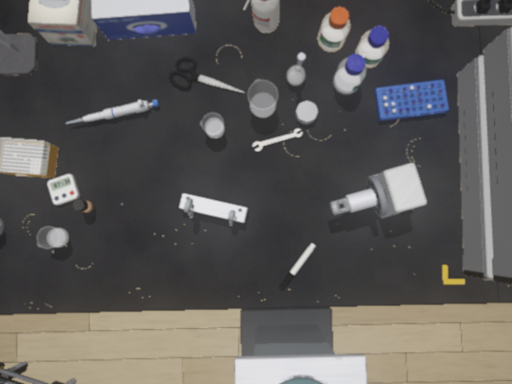

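The larger clip is at the left end of the stand (top image 188,205), with the smaller one at (232,216). The axle hole is at (341,206), and the axle tilts about 14°. I'll work out the camera mounting and the first move.

```bash
cat >> h.py <<'E'
from scipy.spatial.transform import Rotation as Ro
def delta(p,yaw):
    "rows-units to go from present pose to tool-down pose"
    o=robot.get_obs();R=Ro.from_euler('xyz',o['ee_rot']);T=Ro.from_euler('xyz',[np.pi,0,yaw])
    print('t',round(o['time'],2),'pos',o['tool_pos'].round(4),'rot',np.round(o['ee_rot'],4),'w',round(o['width'],4),'F',np.round(o['wrist_force'],1),'ff',np.round(o['finger_force'],1))
    print('shift units',(R.inv().apply(np.array(p)-o['tool_pos'])/.04).round(3),'twist units',((R.inv()*T).as_rotvec()/.1).round(3))
E
python3 - <<'E'
from h import *
m=robot.camera_model('wrist');o=robot.get_obs();R=Ro.from_euler('xyz',o['ee_rot']);Rc=Ro.from_rotvec(np.ravel(m['rvec']))
c=-Rc.inv().apply(np.ravel(m['tvec']));print('cam in tool',R.inv().apply(c-o['tool_pos']),'axis',R.inv().apply(Rc.inv().apply([0,0,1])),m['camera_matrix'])
delta([.521,.258,.40],2.886)
for p in[(340,206),(372,197)]:print(ray('top',*p,.1))
E
```

```text
cam in tool [0.06901433 0.00032906 0.02068205] axis [-2.41352637e-01  1.40561848e-04  9.70437471e-01] [[268.04635301   0.         255.08501011]
 [  0.         268.04635301 191.95241425]
 [  0.           0.           1.        ]]
t 0.9 pos [0.1776 0.5205 0.4047] rot [3.1414 0.     2.8128] w 0.0939 F [-0.1  0.1  0.3] ff 0.0
shift units [-10.244  -3.44    0.118] twist units [ 0.002  0.    -0.732]
[ 0.5095 -0.0957  0.1   ]
[ 0.5286 -0.17    0.1   ]
```

>>> play_rows(translation=[[-0.64,-0.21,0],[-0.64,-0.21,0],[-0.64,-0.21,0],[-0.64,-0.21,0],[-0.64,-0.21,0],[-0.64,-0.21,0],[-0.64,-0.21,0],[-0.64,-0.21,0]], twist=[[0,0,0],[0,0,0],[0,0,0],[0,0,0],[0,0,0],[0,0,0],[0,0,0],[0,0,0]], gripper=[1,1,1,1,1,1,1,1])

```text
time: 1.7
tool_pos: [0.3505, 0.39, 0.4048]
ee_rot: [3.141, 0.0, 2.813]
wrist_force: [-0.5, 0.2, 0.1]
width: 0.0939
finger_force: 0.0
```

>>> play_rows(translation=[[-0.64,-0.21,0],[-0.64,-0.21,0],[-0.64,-0.21,0],[-0.64,-0.21,0],[-0.64,-0.21,0],[-0.64,-0.21,0],[-0.64,-0.21,0],[-0.64,-0.21,0]], twist=[[0,0,0],[0,0,0],[0,0,0],[0,0,0],[0,0,0],[0,0,0],[0,0,0],[0,0,-0.73]], gripper=[1,1,1,1,1,1,1,1])

```text
time: 2.5
tool_pos: [0.5227, 0.2603, 0.4047]
ee_rot: [3.141, 0.0, 2.888]
wrist_force: [0.1, -0.5, 0.1]
width: 0.0938
finger_force: 0.0
```

>>> play_rows(translation=[[0,0,0],[0,0,0]], twist=[[0,0,0],[0,0,0]], gripper=[1,1])

```text
time: 2.7
tool_pos: [0.522, 0.2609, 0.4044]
ee_rot: [3.141, -0.001, 2.884]
wrist_force: [0.4, 0.2, 0.4]
width: 0.0938
finger_force: 0.0
```

```bash
python3 - <<'E'
from h import *
delta([.521,.258,.29],2.886)
a=snap('wrist','w1.png')
for n in('clip','small_clip','bow_waist','clip','small_clip'):
    for d in robot.spot_point(n,'wrist')[:3]: print(n,np.round(d['centre'],4),round(d['score'],2),px('wrist',d['centre']))
E
```

```text
t 2.7 pos [0.522  0.2609 0.4044] rot [ 3.1415e+00 -1.0000e-03  2.8839e+00] w 0.0938 F [0.4 0.2 0.4] ff 0.0
shift units [ 2.000e-03 -7.700e-02  2.861e+00] twist units [ 0.001 -0.01  -0.021]
clip [0.5165 0.2561 0.1029] 0.9 [248.6 188.4]
clip [0.507  0.2574 0.0333] 0.18 [248.9 169.4]
small_clip [0.4982 0.1609 0.0777] 0.78 [167.2 188.9]
bow_waist [0.5044 0.2549 0.0379] 0.65 [246.3 168.5]
clip [0.5165 0.2561 0.1029] 0.9 [248.5 188.3]
clip [0.507  0.2574 0.0333] 0.18 [248.8 169.3]
small_clip [0.4982 0.1609 0.0777] 0.78 [167.3 188.7]
```

View pics/w1.png

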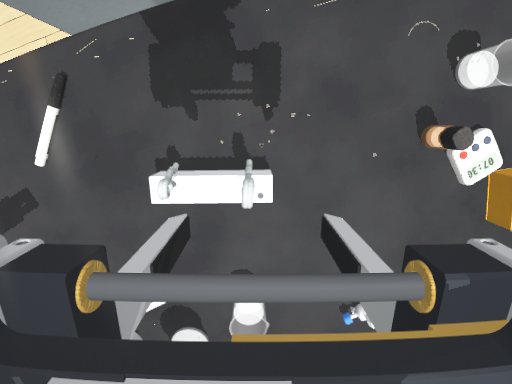

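```bash
python3 - <<'E'
from h import *
im=cv2.imread('pics/w1.png');cv2.imwrite('pics/w1c.png',cv2.resize(im[140:225,135:285],(750,425),interpolation=cv2.INTER_CUBIC))
for p in[(248.5,192,.104),(150.5,188,.045),(272.5,187,.045),(272,171,.045),(150,174,.045)]:print(p,ray('wrist',*p))
E
```

```text
(248.5, 192, 0.104) [0.5203 0.2551 0.104 ]
(150.5, 188, 0.045) [0.4964 0.127  0.045 ]
(272.5, 187, 0.045) [0.5356 0.2819 0.045 ]
(272, 171, 0.045) [0.515  0.2863 0.045 ]
(150, 174, 0.045) [0.4786 0.1327 0.045 ]
```

View pics/w1c.png

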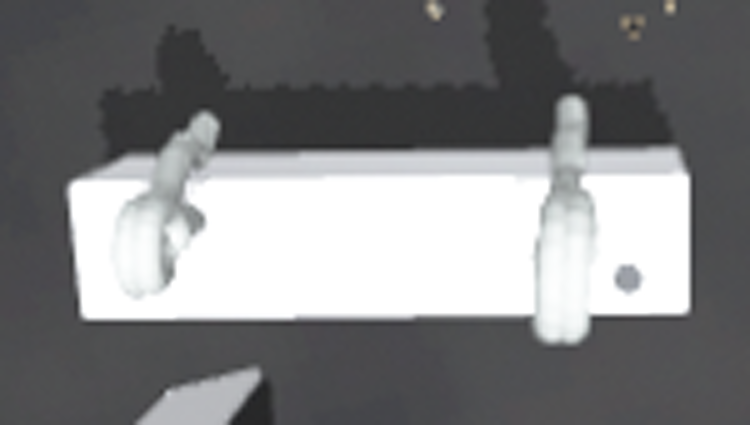

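The stand lies square in the wrist view. The large clip's coil centre is at about (248,193), its bow points toward the robot (up in the image), and the yaw is right. I'll descend now.

>>> play_rows(translation=[[0.02,-0.13,0.3],[0,0,0.6],[0,0,0.7],[0,0,0.6],[0,0,0.4],[0,0,0.38],[0,0,0],[0,0,0]], twist=[[0,0,0],[0,0,0],[0,0,0],[0,0,0],[0,0,0],[0,0,0],[0,0,0],[0,0,0]], gripper=[1,1,1,1,1,1,0.3,-0.2])

```text
time: 3.8
tool_pos: [0.5197, 0.2565, 0.2859]
ee_rot: [3.141, 0.0, 2.886]
wrist_force: [0.1, -0.3, -0.1]
width: 0.0814
finger_force: 0.0
```

```bash
python3 - <<'E'
from h import *
delta([.520,.2562,.284],2.885)
a=snap('wrist','w2.png')
for n in('clip',):
    for d in robot.spot_point(n,'wrist')[:3]: print(n,np.round(d['centre'],4),round(d['score'],2),px('wrist',d['centre']))
print(px('wrist',[.520,.2562,.104]))
E
```

```text
t 3.8 pos [0.5197 0.2565 0.2859] rot [3.1412e+00 3.0000e-04 2.8861e+00] w 0.0814 F [ 0.1 -0.3 -0.1] ff 0.0
shift units [-0.008 -0.006  0.047] twist units [0.003 0.003 0.011]
clip [0.5151 0.2578 0.1015] 0.57 [254.2 225.2]
[253.7 234. ]
```

View pics/w2.png

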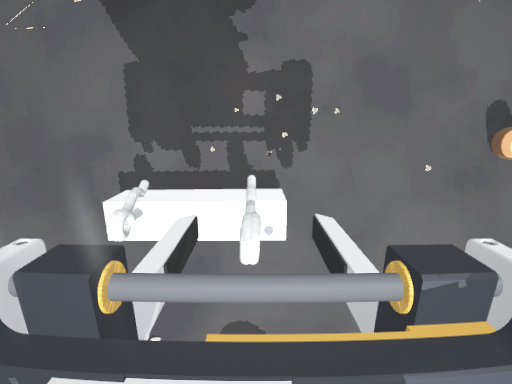

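The coil is centred at about (251,235), roughly 2.5 mm left of the midpoint between the fingers. I'll shift by that much and close.

>>> play_rows(translation=[[0,-0.06,0.04],[0,0,0],[0,0,0],[0,0,0],[0,0,0],[0,0,0],[0,0,0],[0,0,0]], twist=[[0,0,0],[0,0,0],[0,0,0],[0,0,0],[0,0,0],[0,0,0],[0,0,0],[0,0,0]], gripper=[-0.2,-1,-1,-1,-1,-1,-1,-1])

```text
time: 4.7
tool_pos: [0.5192, 0.2538, 0.2839]
ee_rot: [-3.141, 0.0, 2.886]
wrist_force: [0.5, -0.6, -1.1]
width: 0.0159
finger_force: 30.0
```

>>> play_rows(translation=[[0,0,-0.2],[0,0,-0.3],[0,0,-0.4],[0,0,-0.5],[0,0,-0.6],[0,0,-0.6],[0,0,-0.5],[0,0,-0.3]], twist=[[0,0,0],[0,0,0],[0,0,0],[0,0,0],[0,0,0],[0,0,0],[0,0,0],[0,0,0]], gripper=[-1,-1,-1,-1,-1,-1,-1,-1])

```text
time: 5.5
tool_pos: [0.5189, 0.254, 0.4234]
ee_rot: [3.139, 0.003, 2.886]
wrist_force: [0.5, 0.2, -1.1]
width: 0.0158
finger_force: 30.0
```

```bash
python3 - <<'E'
from h import *
# axle yaw from top picture edges: print estimates
delta([.470,-.0990,.42],3.39)
im=cv2.imread('pics/t0.png');cv2.imwrite('pics/t0c.png',cv2.resize(im[150:230,320:440],(780,520),interpolation=cv2.INTER_CUBIC))
E
```

```text
t 5.5 pos [0.5189 0.254  0.4234] rot [3.1389e+00 3.0000e-03 2.8861e+00] w 0.0158 F [ 0.5  0.2 -1.1] ff 30.0
shift units [-1.047 -8.848  0.063] twist units [ 0.019  0.036 -5.039]
```

View pics/t0c.png

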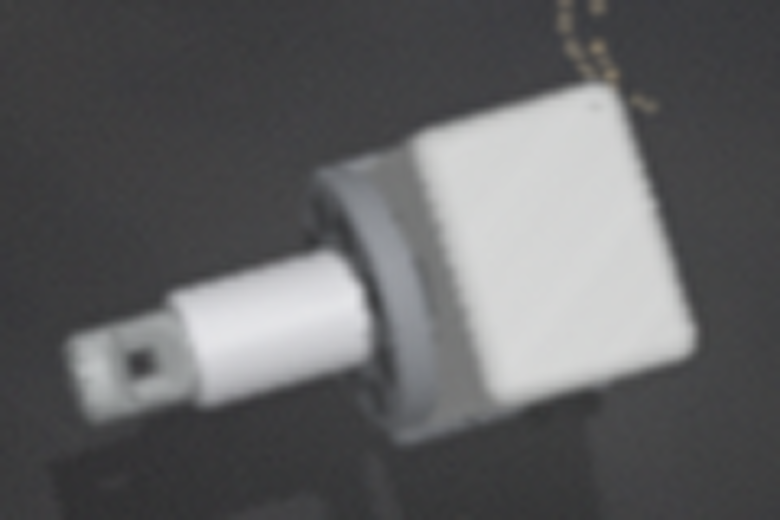

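```bash
python3 - <<'E'
from h import *
f=lambda x,y:(320+x/6.5,150+y/6.5)
h=ray('top',*f(139,362),.104);print('hole',h)
for a,b,z in[((490,402),(690,348),.136),((415,135),(600,83),.136),((205,405),(370,358),.09),((170,293),(335,250),.09)]:
    d=ray('top',*f(*a),z)-ray('top',*f(*b),z);print(np.degrees(np.arctan2(-d[0],d[1])).round(2))
delta([.563,-.0990,.43],np.pi+.26)
E
```

```text
hole [ 0.5099 -0.0982  0.104 ]
13.78
14.39
14.53
13.31
t 5.5 pos [0.5189 0.254  0.4234] rot [3.1389e+00 3.0000e-03 2.8861e+00] w 0.0158 F [ 0.5  0.2 -1.1] ff 30.0
shift units [-3.297 -8.26  -0.179] twist units [ 0.019  0.036 -5.155]
```

>>> play_rows(translation=[[-0.3,-0.5,-0.1],[-0.3,-0.75,-0.1],[-0.3,-0.75,0],[-0.3,-0.75,0],[-0.3,-0.75,0],[-0.3,-0.75,0],[-0.3,-0.75,0],[-0.3,-0.75,0]], twist=[[0,0,0],[0,0,0],[0,0,0],[0,0,0],[0,0,0],[0,0,0],[0,0,0],[0,0,0]], gripper=[-1,-1,-1,-1,-1,-1,-1,-1])

```text
time: 6.3
tool_pos: [0.5536, 0.0059, 0.4281]
ee_rot: [3.141, -0.0, 2.886]
wrist_force: [0.7, -0.5, -0.4]
width: 0.0158
finger_force: 30.0
```

>>> play_rows(translation=[[-0.3,-0.75,0],[-0.3,-0.75,0],[-0.3,-0.75,0],[0,-0.26,0],[0,0,0],[0,0,0],[0,0,0],[0,0,0]], twist=[[0,0,0],[0,0,0],[0,0,-0.5],[0,0,-1],[0,0,-1],[0,0,-1],[0,0,-1],[0,0,-0.5]], gripper=[-1,-1,-1,-1,-1,-1,-1,-1])

```text
time: 7.1
tool_pos: [0.5636, -0.0992, 0.428]
ee_rot: [3.141, -0.001, -2.895]
wrist_force: [-0.2, 0.7, -1.4]
width: 0.0158
finger_force: 30.0
```

>>> play_rows(translation=[[0,0,0],[0,0,0]], twist=[[0,0,0],[0,0,0]], gripper=[-1,-1])

```text
time: 7.3
tool_pos: [0.5637, -0.0991, 0.428]
ee_rot: [3.141, -0.0, -2.898]
wrist_force: [-0.7, 0.6, -1.2]
width: 0.0157
finger_force: 30.0
```

```bash
python3 - <<'E'
from h import *
delta([.5100,-.0985,.415],np.pi+.244)
a=snap('wrist','w3.png')
for n in('axle_hole','clip','bow_waist','axle_hole'):
    for d in robot.spot_point(n,'wrist')[:2]: print(n,np.round(d['centre'],4),round(d['score'],2),px('wrist',d['centre']))
o=robot.get_obs();R=Ro.from_euler('xyz',o['ee_rot'])
print('tip pred',px('wrist',o['tool_pos']+R.apply([0,0,.274])),'coil',px('wrist',o['tool_pos']+R.apply([0,0,.18])),'hole pred',px('wrist',[.51,-.0982,.106]))
for n in('axle_hole',):
  for c in('top','scene'):
    robot.snapshot(c)
    for d in robot.spot_point(n,c)[:1]: print(n,c,np.round(d['centre'],4),round(d['score'],2))
E
```

```text
t 7.3 pos [ 0.5637 -0.0991  0.428 ] rot [ 3.1411e+00 -2.0000e-04 -2.8984e+00] w 0.0157 F [-0.7  0.6 -1.2] ff 30.0
shift units [1.299 0.338 0.324] twist units [ 0.005 -0.002 -0.008]
axle_hole [ 0.5092 -0.0993  0.0913] 0.91 [266.2 139.6]
clip [ 0.5604 -0.0938  0.2495] 0.67 [264.8 234.5]
clip [ 0.5547 -0.1019  0.1786] 0.42 [254.6 194.8]
bow_waist [ 0.5492 -0.1006  0.1794] 0.75 [257.6 189.5]
axle_hole [ 0.5092 -0.0993  0.0913] 0.91 [266.3 139.5]
tip pred [255.2 197.8] coil [255.3 236.4] hole pred [267.6 141.2]
axle_hole top [ 0.5143 -0.0992  0.088 ] 0.96
axle_hole scene [ 0.5069 -0.0938  0.0904] 0.77
```

View pics/w3.png

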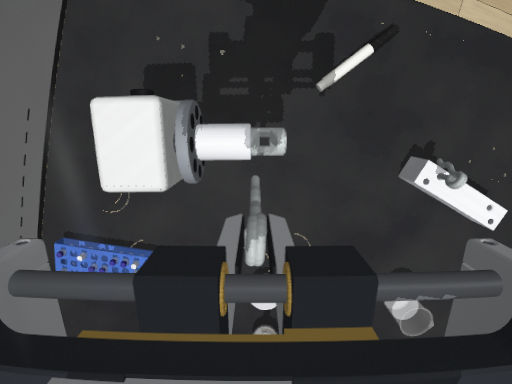

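```bash
python3 - <<'E'
from h import *
im=cv2.imread('pics/w3.png')
a=cv2.resize(im[120:165,190:300],(770,315),interpolation=cv2.INTER_CUBIC)
b=cv2.resize(im[170:270,200:310],(770,700),interpolation=cv2.INTER_CUBIC)
b=cv2.resize(b,(314,285)); cv2.imwrite('pics/w3c.png',np.vstack([a,np.pad(b,((0,0),(0,456),(0,0)))]))
o=robot.get_obs();R=Ro.from_euler('xyz',o['ee_rot'])
# clip in tool: clip x = -tool x , clip z=-tool z
for n,p in dict(waist=[.0155,0,.18+.069],bowend=[.025,0,.18+.089],bowtop=[.02,0,.18+.02]).items():print(n,px('wrist',o['tool_pos']+R.apply(p)))
print(im[132:152,256:276].max(2))
E
```

```text
waist [255.2 188.2]
bowend [255.2 173.5]
bowtop [255.2 198. ]
[[134 129 124 120 114 114 111 110 109 109 110 112 114 113 108 105 110 118
  124 126]
 [131 126 124 118 109 108 105 105 104 106 107 109 108 107 105 101 105 112
  119 121]
 [128 125 125 119 108 106 105 105 105 107 109 109 108 107 104 102 102 105
  112 117]
 [126 125 125 118 106 106 105 104 106 108 109 108 109 107 103 101 101 102
  107 114]
 [125 125 124 113  96  95  94  96  97  99  98  98 100 101 101 100 101 102
  105 110]
 [124 123 122 104  70  70  69  70  72  70  70  70  75  86  97 102 102 102
  104 106]
 [122 121 122 100  53  53  54  53  54  53  53  53  58  78  96 103 102 103
  103 104]
 [121 122 123 100  53  53  52  53  52  53  53  53  59  84 101 102 103 102
  103 104]
 [121 122 122  99  52  51  52  53  52  52  54  53  59  91 108 103 103 102
  103 102]
 [122 121 122 100  51  52  52  52  51  51  52  52  59  92 111 102 103 104
  102 102]
 [121 122 122 100  51  51  51  52  51  51  52  52  59  92 119 114 101 101
  102 102]
 [122 122 123 101  51  52  51  51  51  52  52  53  59  91 130 135 113 101
  102 102]
 [121 123 124 101  51  51  51  52  51  52  52  52  60  91 130 145 136 115
  102 103]
 [122 123 124 107  78  77  78  77  77  77  77  77  79  98 129 146 146 138
  117 117]
 [124 123 124 119 112 112 111 112 113 118 123 122 123 128 139 147 148 148
  139 141]
 [132 142 134 126 129 129 128 130 133 143 153 152 151 151 150 148 148 148
  151 159]
 [150 152 134 127 134 133 133 136 143 155 160 159 158 156 151 148 147 150
  157 166]
 [160 144 123 128 133 133 136 138 148 161 160 159 157 156 151 148 149 155
  165 170]
 [168 147 124 129 133 134 138 137 148 161 154 151 157 155 151 148 151 161
  169 173]
 [176 155 127 129 134 136 139 137 147 159 153 151 156 155 149 148 156 167
  175 176]]
```

View pics/w3c.png

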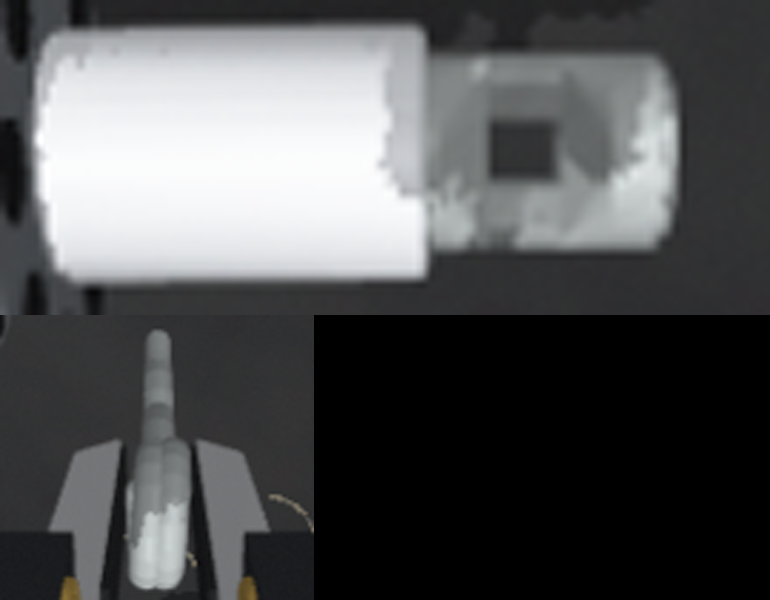

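```bash
python3 - <<'E'
from h import *
print('hole',[ray('wrist',264.0,140.95,z) for z in(.074,.087,.1)])
o=robot.get_obs();R=Ro.from_euler('xyz',o['ee_rot'])
for off in(0,-.002,-.004):
  P=[px('wrist',o['tool_pos']+R.apply([off+.017*np.cos(t),0,.18+.017*np.sin(t)]))[1] for t in np.linspace(0,6.28,60)]
  B=[px('wrist',o['tool_pos']+R.apply([off+.025+.004*np.cos(t),0,.18+.085+.004*np.sin(t)]))[1] for t in np.linspace(0,6.28,60)]
  print(off,'coil v',min(P),max(P),'bow v',min(B))
im=cv2.imread('pics/w3.png').max(2);print(im[168:182,255],im[168:182,256]);print(im[255:275,254]);print(im[255:275,258])
print(im[225,238:275]);print(im[180,246:264])
E
```

```text
hole [array([ 0.5122, -0.1008,  0.074 ]), array([ 0.5116, -0.1014,  0.087 ]), array([ 0.511, -0.102,  0.1  ])]
0 coil v 209.7 263.6 bow v 169.9
-0.002 coil v 212.7 266.5 bow v 172.0
-0.004 coil v 215.6 269.3 bow v 174.1
[ 50  51  51  51  51  51  52  93 120 123 123 123 123 124] [ 51  50  51  51  51  51  51  88 119 128 127 127 127 128]
[201 196 195 192 190 190 190 180 176 171 120  60  52  52  52  50  45  33
  35  48]
[202 201 202 202 199 192 191 191 191 181 170  85  53  45  34  34  33  34
  35  47]
[120 119  98  39  24  25  41  53  65  86 101 110 118 122 125 128 130 130
 121 117 121 124 127 129 128 126 121 115  90  35  25  40  87 118 119 120
 119]
[ 54  52  53  52  62  83 102 113 119 123 127 126 121  96  52  52  52  52]
```

```bash
python3 - <<'E'
from h import *
delta([.5097,-.1004,.392],np.pi+.244)
E
```

```text
t 7.75 pos [ 0.5638 -0.0992  0.4279] rot [ 3.1415 -0.     -2.8975] w 0.0158 F [-0.2  0.7 -1.3] ff 30.0
shift units [1.319 0.299 0.897] twist units [ 0.001 -0.     0.   ]
```

>>> play_rows(translation=[[0.4,0.1,0],[0.5,0.1,0],[0.42,0.1,0],[0,0,0.2],[0,0,0.4],[0,0,0.3],[0,0,0],[0,0,0]], twist=[[0,0,0],[0,0,0],[0,0,0],[0,0,0],[0,0,0],[0,0,0],[0,0,0],[0,0,0]], gripper=[-1,-1,-1,-1,-1,-1,-1,-1])

```text
time: 8.55
tool_pos: [0.51, -0.1004, 0.3913]
ee_rot: [3.141, -0.001, -2.897]
wrist_force: [0.4, 0.7, -0.6]
width: 0.0157
finger_force: 30.0
```

```bash
python3 - <<'E'
from h import *
delta([.5097,-.1004,.36],np.pi+.244)
a=snap('wrist','w4.png');b=snap('scene','s4.png')
A=cv2.resize(a[110:260,180:340],(800,750))[:,:,::-1];A=cv2.resize(A,(400,375))
B=cv2.resize(b[150:250,300:400],(375,375),interpolation=cv2.INTER_CUBIC)[:,:,::-1]
cv2.imwrite('pics/c4.png',np.hstack([A,B]))
print('scene px tip pred',px('scene',[.5112,-.1,.118]),'hole',px('scene',[.511,-.1004,.106]))
print('wrist tip',px('wrist',[.5112,-.1,.118]),'hole',px('wrist',[.511,-.1004,.106]))
E
```

```text
t 8.55 pos [ 0.51   -0.1004  0.3913] rot [ 3.1408e+00 -9.0000e-04 -2.8973e+00] w 0.0157 F [ 0.4  0.7 -0.6] ff 30.0
shift units [ 0.007 -0.     0.782] twist units [ 0.007 -0.009  0.003]
scene px tip pred [339.9 205.9] hole [339.5 212.6]
wrist tip [255.4 198.6] hole [255.1 195.2]
```

View pics/c4.png

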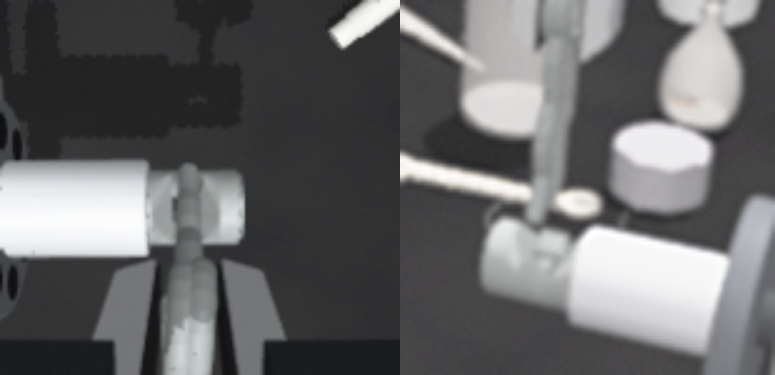

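```bash
python3 - <<'E'
from h import *
o=robot.get_obs();R=Ro.from_euler('xyz',o['ee_rot'])
def s(x,z):
    u=px('scene',o['tool_pos']+R.apply([-x-.0015,0,.18-z])); return ((u-[300,150])*3.75+[400,0]).round(0)
print('leg',[s(0,-z) for z in(.0,.03,.06,.08,.094)]);print('bow',[s(x,-z) for x,z in((-.02,.03),(-.0155,.069),(-.025,.085))])
print('rot half px: hole', (px('scene',[.5118,-.1006,.106])-[300,150])*3.75+[400,0])
E
```

```text
leg [array([570.,   2.]), array([564.,  71.]), array([558., 137.]), array([553., 179.]), array([551., 208.])]
bow [array([549.,  90.]), array([544., 172.]), array([534., 217.])]
rot half px: hole [549.625 234.   ]
```

The visible lower end in the scene crop is the bow end, and it matches the prediction with no tilt. The leg is centred over the hole, so I'll nudge about 1 mm and begin the descent.

>>> play_rows(translation=[[-0.02,0,0.1],[0,0,0.15],[0,0,0.15],[0,0,0.1],[0,0,0.1]], twist=[[0,0,0],[0,0,0],[0,0,0],[0,0,0],[0,0,0]], gripper=[-1,-1,-1,-1,-1])

```text
time: 9.15
tool_pos: [0.5103, -0.1002, 0.3672]
ee_rot: [3.141, -0.0, -2.897]
wrist_force: [0.3, 0.7, -0.9]
width: 0.0159
finger_force: 30.0
```

>>> play_rows(translation=[[0,0,0.1],[0,0,0.1],[0,0,0.1],[0,0,0.1],[0,0,0.1]], twist=[[0,0,0],[0,0,0],[0,0,0],[0,0,0],[0,0,0]], gripper=[-1,-1,-1,-1,-1])

```text
time: 9.65
tool_pos: [0.51, -0.1004, 0.3481]
ee_rot: [-3.141, -0.001, -2.898]
wrist_force: [-5.1, -2.1, 2.2]
width: 0.0153
finger_force: 30.0
```

```bash
python3 - <<'E'
from h import *
delta([.5103,-.1002,.325],np.pi+.244)
E
```

```text
t 9.65 pos [ 0.51   -0.1004  0.3481] rot [-3.1410e+00 -1.3000e-03 -2.8977e+00] w 0.0153 F [-5.1 -2.1  2.2] ff 30.0
shift units [-0.009  0.004  0.579] twist units [-0.005 -0.013 -0.001]
```

The bow is loading as expected, with lateral force from its spread. I'll keep pushing.

>>> play_rows(translation=[[0,0,0.1],[0,0,0.1],[0,0,0.1],[0,0,0.1],[0,0,0.08],[0,0,0]], twist=[[0,0,0],[0,0,0],[0,0,0],[0,0,0],[0,0,0],[0,0,0]], gripper=[-1,-1,-1,-1,-1,-1])

```text
time: 10.25
tool_pos: [0.5102, -0.1001, 0.3271]
ee_rot: [3.14, -0.002, -2.897]
wrist_force: [-3.4, -1.1, -4.4]
width: 0.0159
finger_force: 30.0
```

```bash
python3 - <<'E'
from h import *
delta([.5103,-.1002,.325],np.pi+.244)
robot.snapshot('scene')
for n in('clip','bow_waist'):
    for d in robot.spot_point(n,'scene')[:3]: print(n,np.round(d['centre'],4),round(d['score'],2))
E
```

```text
t 10.25 pos [ 0.5102 -0.1001  0.3271] rot [ 3.1401e+00 -1.6000e-03 -2.8974e+00] w 0.0159 F [-3.4 -1.1 -4.4] ff 30.0
shift units [-0.001 -0.004  0.052] twist units [ 0.015 -0.016  0.002]
clip [ 0.5092 -0.0942  0.1443] 0.7
bow_waist [ 0.4941 -0.1055  0.076 ] 0.74
```

>>> play_rows(translation=[[0,0,0.05],[0,0,0.03],[0,0,0]], twist=[[0,0,0],[0,0,0],[0,0,0]], gripper=[-1,-1,-1])

```text
time: 10.7
tool_pos: [0.5103, -0.1002, 0.3263]
ee_rot: [-3.141, 0.0, -2.897]
wrist_force: [-4.7, -0.4, -0.9]
width: 0.016
finger_force: 30.0
```

>>> play_rows(translation=[[0,0,0.04],[0,0,0.03],[0,0,0]], twist=[[0,0,0],[0,0,0],[0,0,0]], gripper=[-1,-1,-1])

```text
time: 11.0
tool_pos: [0.5104, -0.1003, 0.3253]
ee_rot: [-3.14, 0.002, -2.898]
wrist_force: [-6.4, -1.2, 6.6]
width: 0.0159
finger_force: 30.0
```

The clip has bottomed out, with an upward reaction of about 7 N at a coil height of about 0.145 m. I'll release and lift away.

>>> play_rows(translation=[[0,0,0],[0,0,0],[0,0,0],[0,0,0],[0,0,0],[0,0,-0.2],[0,0,-0.5],[0,0,-0.8]], twist=[[0,0,0],[0,0,0],[0,0,0],[0,0,0],[0,0,0],[0,0,0],[0,0,0],[0,0,0]], gripper=[0,0,0,0,0,0,0,0])

```text
time: 11.8
tool_pos: [0.5101, -0.1001, 0.3815]
ee_rot: [3.139, -0.004, -2.897]
wrist_force: [-0.5, 0.1, 0.4]
width: 0.0469
finger_force: 0.0
```

>>> play_rows(translation=[[0,0,-0.8],[0,0,-0.8],[0,0,-0.5],[0,0,0],[0,0,0]], twist=[[0,0,0],[0,0,0],[0,0,0],[0,0,0],[0,0,0]], gripper=[0,0,0,0,0])

```text
time: 12.3
tool_pos: [0.5104, -0.1002, 0.4666]
ee_rot: [-3.141, 0.001, -2.897]
wrist_force: [-1.3, 0.5, -0.4]
width: 0.0471
finger_force: 0.0
```

```bash
python3 - <<'E'
from h import *
delta([.5103,-.1002,.325],np.pi+.244)
b=snap('scene','s5.png');a=snap('wrist','w5.png')
A=cv2.resize(a[110:260,180:340],(400,375))[:,:,::-1]
B=cv2.resize(b[150:250,300:400],(375,375),interpolation=cv2.INTER_CUBIC)[:,:,::-1]
cv2.imwrite('pics/c5.png',np.hstack([A,B]))
for c in('scene','wrist'):
  for n in('clip','bow_waist','small_clip'):
    for d in robot.spot_point(n,c)[:1]: print(c,n,np.round(d['centre'],4),round(d['score'],2))
E
```

```text
t 12.3 pos [ 0.5104 -0.1002  0.4666] rot [-3.1414e+00  6.0000e-04 -2.8974e+00] w 0.0471 F [-1.3  0.5 -0.4] ff 0.0
shift units [0.005 0.    3.541] twist units [-0.002  0.006  0.002]
scene clip [ 0.5005 -0.0963  0.1418] 0.97
scene bow_waist [ 0.4962 -0.1077  0.0721] 0.69
scene small_clip [0.4972 0.1561 0.0761] 0.69
wrist clip [ 0.498  -0.0983  0.1425] 0.57
wrist bow_waist [ 0.4963 -0.1047  0.0737] 0.4
```

View pics/c5.png

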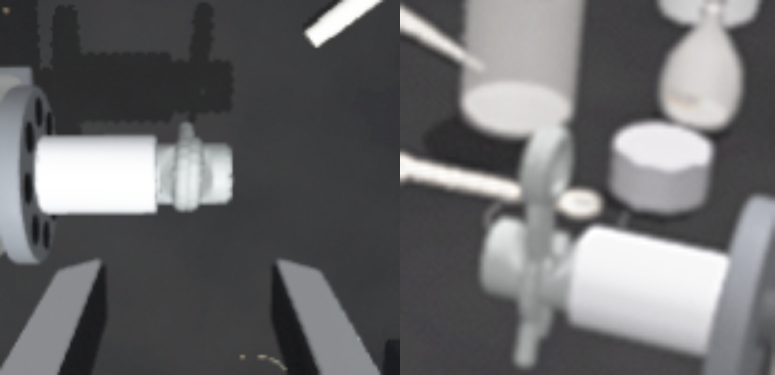

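```bash
python3 - <<'E'
from h import *
im=cv2.imread('pics/w5.png').max(2);print(im[150:202,254]);print(im[150:202,256])
for v in(178.7,180):print(ray('wrist',255,v,.1425))
print('axle mid', ray('wrist',267,110+175/2.5,.09), px('wrist',[.5115,-.1005,.145]),px('wrist',[.5115,-.1005,.09]))
sc=lambda P:((px('scene',P)-[300,150])*3.75+[400,0]).round(0)
for x in(.511,.505,.50):print(x,sc([x,-.1,.143]),sc([x,-.1,.126]),sc([x,-.1,.160]))
robot.snapshot('top')
for n in('clip','axle_hole','bow_waist'):
  for d in robot.spot_point(n,'top')[:1]: print(n,np.round(d['centre'],4),round(d['score'],2))
E
```

```text
[ 45  45  46  46  51  61  62  63  78 118 128 125 135 136 135 131 146 155
 153 177 193 192 194 206 221 223 223 224 228 229 228 228 228 228 228 228
 227 226 223 220 219 209 193 157  96  62  61  62  62  62  62  63]
[ 45  45  45  46  45  46  45  44  45  82 114 121 129 137 133 132 133 148
 165 170 170 190 205 205 206 213 225 229 229 229 232 235 236 236 236 234
 229 228 227 223 217 214 199 164 108  62  62  62  63  62  61  64]
[ 0.501  -0.1024  0.1425]
[ 0.5025 -0.1021  0.1425]
axle mid [ 0.5088 -0.0837  0.09  ] [254.4 188.2] [254.5 178.9]
0.511 [554. 157.] [551. 193.] [558. 120.]
0.505 [547. 162.] [544. 199.] [550. 126.]
0.5 [540. 167.] [537. 203.] [544. 130.]
```

```bash
python3 - <<'E'
from h import *
sc=lambda P:((px('scene',P)-[300,150])*3.75+[400,0]).round(0).astype(int)
wr=lambda P:px('wrist',P)
h=np.array([.5115,-.1005,.09])
for th in(0,.06,.12,.18,.24):
  # pivot: leg passes through hole centre h; lean so coil goes to -x
  R=Ro.from_euler('z',.244)*Ro.from_euler('y',-th)
  c=h+R.apply([0,0,.054]);f=lambda x,z:c+R.apply([x,0,z])
  print(th,'c',c.round(4),'coil',sc(c),'tip',sc(f(0,-.094)),'waist',sc(f(-.0155,-.069)),'bowend',sc(f(-.025,-.087)),'wr coil vmax',max(wr(f(.017*np.cos(t),.017*np.sin(t)))[1] for t in np.linspace(0,6.28,40)),'bowend v',wr(f(-.027,-.087))[1])
E
```

```text
0 c [ 0.5115 -0.1005  0.144 ] coil [556 155] tip [538 345] waist [532 314] bowend [522 361] wr coil vmax 202.3 bowend v 155.8
0.06 c [ 0.5084 -0.1013  0.1439] coil [554 159] tip [540 342] waist [532 315] bowend [523 362] wr coil vmax 199.5 bowend v 157.1
0.12 c [ 0.5052 -0.1021  0.1436] coil [551 162] tip [542 339] waist [533 315] bowend [524 362] wr coil vmax 196.8 bowend v 158.4
0.18 c [ 0.5021 -0.1028  0.1431] coil [549 167] tip [544 335] waist [534 316] bowend [526 361] wr coil vmax 193.9 bowend v 159.8
0.24 c [ 0.499  -0.1036  0.1425] coil [547 172] tip [545 332] waist [534 316] bowend [527 360] wr coil vmax 191.2 bowend v 161.3
```

The pictures show the clip through the hole with its bow sprung under the axle. The coil is about 53 mm above the axis and the waist about 17 mm below it. It leans about 0.15 rad and sits about 9 mm sideways, both within limits, and the small clip hasn't moved. I'm handing the job in.

```bash
python3 -c "
from bench import robot
print(robot.close_job())"
```

```text
the job is handed in; nothing more can be done
None
```

The larger clip is on the axle with its bow sprung shut underneath, I've let go of it, and the smaller clip is still in the stand. The job is handed in with no verdict shown; by my camera estimates the clip leans about 0.15 rad and sits about 9 mm sideways of the hole, inside the 0.26 rad and 15 mm limits.

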